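# Stack washed trays in steps to air-dry, each locked over the divider below

## Robot

A 6-joint arm with a two-finger parallel gripper is mounted at the origin on a cart in front of the work surface, level with it; the furniture and walls round the work are solid. World frame = base frame: x ahead of the robot, y to its left, z up, the work surface at z = 0. Lengths are in m, angles in rad, forces in N, time in s.
With the tool pointing down it reaches from about 0.35 to 0.975 m from the base axis. Payload 4.9 kg.
Tool frame: the origin (TCP) lies midway between the tips of the shut fingers; the grasp point (between the pads) lies 19 mm behind it; z points along the fingers, y is the line along which they close (so a half turn about z gives the same grasp; the last joint's range is limited). The gripper opens to 85 mm and grips with 20 to 120 N. Pads are 22 mm wide; open, the fingers measure 114 mm over their backs; the gripper's body (76 mm by 85 mm) begins 54 mm behind the grasp point. The pads swing forward as they close: fully open they stand 13 mm farther back than shut.
Start: joints at [1.035, 0.053, 1.613, -0, 1.476, -0.119], TCP at [0.253, 0.571, 0.231] pointing down, gripper open.
Joint ranges: [-3.01, 3.01], [-1.01, 2.22], [0.06, 2.58], [-1.02, 4.17], [0.09, 2.62], [-3.14, 3.14]. Speed limits (rad/s): [2.57, 2.57, 3.14, 3.14, 3.14, 3.14].

## Interface

Orientations are given as a rotation vector (axis times angle).
In Python, from station import ctrl gives the robot as it stands.
- The arm moves only by the tool step_arm, never from a script. Its argument "targets" is a list of rows, each an object with "travel": the shift along the world's x, y, z as a fraction of full scale, a list of three; "angular": the turn, a rotation vector about the world's x, y, z as a fraction of full scale, a list of three; "gripper": the opening, from 0 (shut) to 1 (fully open). In form: [{"travel": [x, y, z], "angular": [rx, ry, rz], "gripper": gripper}, ...]. A call has 1 to 10 rows; each row is the pose to reach, as a shift and turn from the pose commanded when the call began; what a row does not reach only later rows make up. Full scale, the value 1, is 0.6 m for a shift and pi/4 rad for a turn. A row lasts 1/10 s, in which the tool goes at most 50 mm and 8.59 degrees, less where a joint would pass 70% of its speed; a pose out of reach is approached as far as the arm can. A call with a number of a shift or a turn outside -1 to 1 is refused whole. A call with a gripper value outside its range is refused whole. The fingers move at their own pace and stop on an object; "squeeze" is the grip in N (left out, the last holds). Time passes only in rows, so rows that repeat a pose let the fingers close. It gives the time, the measured TCP pose, the force, the opening and the grip force at its end, in the units of the state.
- ctrl.get_obs(): the state, without advancing time (a new reading comes with each control period).
- ctrl.get_image(name): name is "scene" or "side" or "wrist"; returns a dict with "img" (420x560x3 uint8, red, green, blue), "fx", "fy", "cx", "cy" (pixels), "rvec" (rotation vector, rad) and "tvec" (3), from world to camera coordinates, as OpenCV has them. Camera axes: x right, y down, z forward; pixel columns grow to the right and rows downward; lengths in m; the calibration is good to about 2 mm. The wrist camera is an equidistant fisheye: a pixel r from the principal point sees the ray r / f radians off the axis. A picture is of the moment at which its call begins. There is no depth.
- ctrl.finish_job(): hands the job in; it is judged then, once.
The state is a dict: "t": time; "q": joint angles; "dq": joint speeds; "effort": joint torques, N m; "tool_pos": TCP position; "tool_rot": TCP orientation; "contact_force": force on the tool from outside, world axes, zero at the start; "wrist_torque": the same for the moment, N m; "opening": finger opening in m; "grip_force": force on a finger pad.
Only numpy, scipy, OpenCV 4.12 (cv2) and the standard library are available. Lean on these libraries where they do the work, as an engineer would, in place of code of your own. Each camera call takes 0.05 s, during which the arm holds its last target. There are 200 camera calls.

## Task

These divider trays have been washed and must not dry nested: stack them in alternating steps on the grey one so that air gets into each. Set the blue tray on the grey one and slide it towards the dining table until the groove under it drops over the grey tray's divider and it lies flat on the rim; then set the cream tray on the blue one and slide it the opposite way until it drops over the blue tray's divider in the same way. Set the trays down gently, leave the grey tray where it stands and do not disturb the things along the wall.

Things in the scene. Friction and masses are not known exactly. Their poses are not given: they have to be found in the camera images.
- grey_tray: Grey open melamine tray, loose on the mat, bottom of the stack, 0.45 to 0.65 kg. All three trays have one shape: 160 mm long (own y), 96 mm wide (own x), 44 mm high. Origin: centre of the underside of its foot; z up. Own +y looks to the dining table (away and left from the robot), +x to the wall. Inner floor at z = 15 mm; walls 5 mm thick, rim at z = 44 mm.
- blue_tray: Blue tray of the same shape, 0.38 to 0.54 kg, own +y roughly to the dining table. On the grey tray its foot fits between the long walls (2.5 mm play each side). Its groove over the divider, it lies flat on the rim, origin 33 mm above the grey one's and 21 to 43 mm from it along +y, where the divider is. With its foot on top of the divider that end stands 6 mm too high.
- cream_tray: Cream-yellow tray of the same shape, 0.38 to 0.54 kg, own +y roughly to the dining table. It sits on the blue tray as the blue one on the grey one, but stepped 21 to 43 mm towards -y. Friction between trays and on the mat is about 0.6: a tray slides on the one below at about 2 to 7 N, least just after it has dropped; a harder push drags the lower one.
- blue_groove (a point): Centre of the blue tray's foot (own origin). Under every tray a foot 81 mm (x) by 60 mm (y, +-30 mm) reaches from z = 0 to the tray's flat underside at z = 11 mm. A groove 10 mm wide crosses it in the middle (y -5 to +5 mm, along x, 11 mm deep). Set down straight, the foot's leading half (y 5 to 30 mm on the divider's side) can rest on the divider.
- cream_groove (a point): Centre of the cream tray's foot and groove (own origin). About dividers: every tray has one white cross divider 5 mm thick, its top 39 mm above the tray's origin (5 mm under the rim). It is stiff but movable; where it stands today, 21 to 43 mm from the middle, is not reported. Grey and cream tray: on the +y side; blue tray: on the -y side. It holds against 14 N.
- blue_grip (a point): Rim above the blue tray's grip on its long wall nearer the wall of the room (own x = +48 mm, y = 0, z = 44 mm). Both long walls of every tray have in their middle a moulded grip, 46 mm long and 28 mm high, where the wall is 10 mm thick (x 43 to 53 mm): pinch it there from above, one finger inside the tray, one outside, clear of the divider.
- cream_grip (a point): The same point on the cream tray (own x = +48 mm, y = 0, z = 44 mm).
- drain_mat: Dark ribbed rubber draining mat, fixed on the cabinet top, 490 mm (own x, towards the wall) by 390 mm (own y, towards the dining table), 4 mm thick. Origin: centre of its underside, on the cabinet top. All three trays stand on it at the start.
- mug: A white mug with dark spots, 82 x 114 x 91 mm; stands behind the mat along the wall, not part of the job. Origin: centre of its underside.
- tea_glass: A clear tea glass, 67 mm wide, 95 mm high; stands behind the mat along the wall, not part of the job. Origin: centre of its underside.
- milk_jar: A glass jar of milk with a red lid, 69 mm wide, 153 mm high; stands behind the mat along the wall, not part of the job. Origin: centre of its underside.
- timer: A kitchen timer with a red ribbed top, 66 mm wide, 57 mm high; stands behind the mat along the wall, not part of the job. Origin: centre of its underside.

How it is judged:
By the outcome, as a careful person would: the job done as asked, in the order asked, and still so for the second after the job is handed in, with the robot touching nothing.
It also fails if it takes over 72 s, if anything falls off the work surface, if the arm or the gripper's body presses on something with over 40 N, if the wrist force passes 120 N, or if a joint passes its speed limit or range.

## Working session

There is one attempt and no reset: what is moved stays moved. The work goes in short steps, Python scripts to look and compute and a tool call to move; the robot and the scene stay as the last step left them, time stands still between calls to the robot, and variables do not carry over. Pictures are saved under pics/ and viewed, at most 10 in all, crops included, and the job is handed in when it is done.

Besides the shell and the picture viewer there is one more tool, called as a command line: name --argument value ..., lists and objects as JSON in quotes. step_arm: Moves the arm, as the interface text tells. Its arguments: {"type":"object","properties":{"targets":{"type":"array"},"squeeze":{"type":"number"}},"required":["targets"]}

```bash
ls; mkdir -p pics
cat > h.py <<'E'
import numpy as np, cv2
from station import ctrl
def grab(n,tag):
    d=ctrl.get_image(n); cv2.imwrite(f"pics/{tag}.png",d["img"][:,:,::-1]); np.save(f"pics/{tag}.npy",d,allow_pickle=True); return d
def load(tag): return np.load(f"pics/{tag}.npy",allow_pickle=True).item()
def ray(d,u,v):
    R=cv2.Rodrigues(np.array(d["rvec"],float))[0]; t=np.array(d["tvec"],float)
    return -R.T@t, R.T@np.array([(u-d["cx"])/d["fx"],(v-d["cy"])/d["fy"],1.])
def onz(d,u,v,z):
    c,r=ray(d,u,v); return c+r*(z-c[2])/r[2]
def proj(d,p):
    R=cv2.Rodrigues(np.array(d["rvec"],float))[0]; q=R@np.array(p)+np.array(d["tvec"],float)
    return q[0]/q[2]*d["fx"]+d["cx"], q[1]/q[2]*d["fy"]+d["cy"]
E
python3 - <<'E'
from h import *
a=grab("scene","s0");b=grab("side","d0");w=grab("wrist","w0")
cv2.imwrite("pics/c0.png",cv2.resize(np.hstack([a["img"],b["img"]])[:,:,::-1],(1120,420)))
for d in (a,b): print(d["fx"],d["cx"],d["cy"],ray(d,d["cx"],d["cy"]))
print(ctrl.get_obs())
E
```

```text
pics
409.4454047968257 277.40503154167453 213.00128178944206 (array([0.46644782, 0.66234781, 0.55572422]), array([ 0.11682869, -0.85878418, -0.49883945]))
415.1958669423468 285.3370942059777 198.84847281226888 (array([0.44498695, 0.56440821, 0.7280648 ]), array([ 0.14984671, -0.72998563, -0.66683352]))
{'t': 0.15, 'q': array([ 1.03500762e+00,  5.31593517e-02,  1.61399951e+00, -3.14689129e-05,
        1.47599676e+00, -1.19013904e-01]), 'dq': array([-4.24816511e-04, -1.92265080e-03, -2.42014349e-03, -7.88362771e-04,
       -1.46750378e-03,  4.50885824e-05]), 'effort': array([ 1.02152459e-03, -3.94238913e+01, -3.70723379e+01, -1.28004731e-04,
        4.62839918e-03, -1.54056335e-05]), 'tool_pos': array([0.25276959, 0.57106408, 0.23036138]), 'tool_rot': array([-6.49837774e-01, -3.07316422e+00,  2.34015694e-03]), 'contact_force': array([ 0.27268268,  0.54363614, -0.03263004]), 'wrist_torque': array([-0.01915119, -0.0118885 , -0.02186499]), 'grip_force': 0.0, 'opening': 0.08523149619984266}
```

View pics/s0.png

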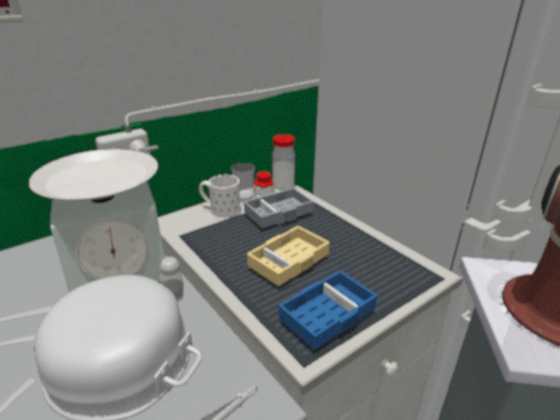

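View pics/d0.png

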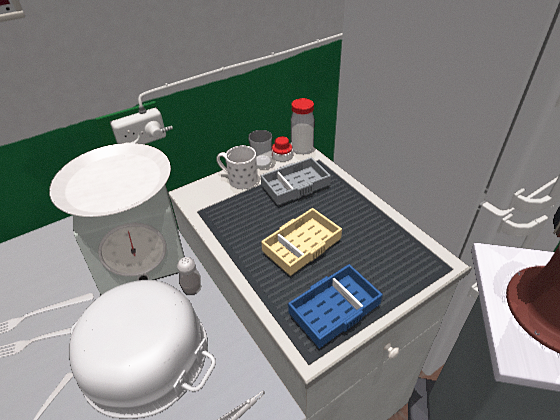

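The pictures show, on the dark mat, the grey tray at the back (side ~(297,180)), the cream one in the middle (302,242) and the blue one in front (335,305). Their white dividers are at about (285,182), (290,245) and (347,292) in side.

Run:
```python
from h import *
for t in("s0","d0"):
    d=load(t); hsv=cv2.cvtColor(d["img"],cv2.COLOR_RGB2HSV)
    for n,lo,hi in(("blue",(100,120,40),(125,255,255)),("cream",(18,50,60),(35,255,255))):
        m=cv2.inRange(hsv,lo,hi); m=cv2.morphologyEx(m,cv2.MORPH_CLOSE,np.ones((5,5)))
        cs,_=cv2.findContours(m,0,2); c=max(cs,key=cv2.contourArea)
        h=cv2.convexHull(c)
        p=cv2.approxPolyDP(h,2.5,True)[:,0]
        print(t,n,cv2.contourArea(c),[(tuple(map(int,q)),onz(d,*q,.048).round(3)[:2].tolist()) for q in p])
    print([onz(d,*q,0).round(3)[:2].tolist() for q in [(197,212),(320,160),(447,265),(313,357)]])
d=load("d0")
a=cv2.resize(d["img"][150:350,230:430],None,fx=4,fy=4,interpolation=cv2.INTER_CUBIC)[:600]
g=cv2.resize(d["img"][150:210,250:340],None,fx=8,fy=8,interpolation=cv2.INTER_CUBIC)
cv2.imwrite("pics/g.png",g[:,:,::-1])
b=cv2.resize(d["img"][205:350,250:390],None,fx=4.1,fy=4.1,interpolation=cv2.INTER_CUBIC)
cv2.imwrite("pics/b.png",b[:,:,::-1]); print(b.shape)
```

```text
s0 blue 4392.0 [((377, 295), [0.362, 0.063]), ((375, 305), [0.367, 0.09]), ((368, 313), [0.381, 0.113]), ((315, 349), [0.468, 0.206]), ((279, 316), [0.534, 0.142]), ((279, 304), [0.538, 0.112]), ((337, 271), [0.436, 0.001])]
s0 cream 2992.0 [((329, 241), [0.455, -0.104]), ((328, 253), [0.456, -0.058]), ((279, 286), [0.544, 0.063]), ((247, 264), [0.618, 0.004]), ((248, 251), [0.625, -0.041]), ((296, 225), [0.534, -0.162])]
[[0.815, -0.269], [0.5, -0.685], [0.19, -0.118], [0.47, 0.18]]
d0 blue 4213.0 [((349, 264), [0.429, -0.002]), ((382, 294), [0.361, 0.062]), ((380, 302), [0.364, 0.081]), ((319, 348), [0.467, 0.195]), ((289, 313), [0.532, 0.135]), ((288, 303), [0.537, 0.114])]
d0 cream 2933.0 [((313, 208), [0.526, -0.159]), ((341, 228), [0.455, -0.103]), ((340, 238), [0.454, -0.072]), ((290, 275), [0.545, 0.047]), ((262, 250), [0.617, -0.009]), ((261, 241), [0.625, -0.034])]
[[0.822, -0.146], [0.54, -0.417], [0.215, -0.076], [0.478, 0.188]]
(594, 574, 3)
```

View pics/g.png

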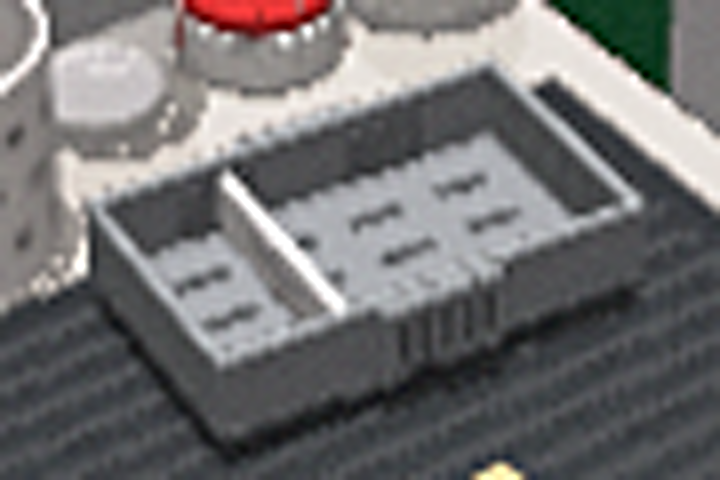

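View pics/b.png

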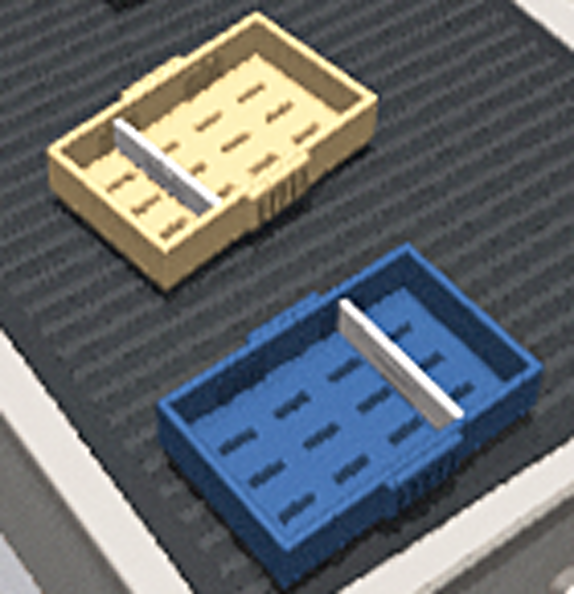

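The crops give clean rim corners for all three trays, and the white divider tops are visible: grey and cream on the +y (left) side, blue on −y.

```bash
cat >> h.py <<'E'
def fit(C):  # world corners in order left(+y,+x), back(-y,+x), right(-y,-x), front(+y,-x)
    M=np.array([[48,80],[48,-80],[-48,-80],[-48,80]])/1000; C=np.array(C)[:,:2]; c=C.mean(0)
    H=M.T@(C-c); a=np.arctan2(H[0,1]-H[1,0],H[0,0]+H[1,1])
    R=np.array([[np.cos(a),-np.sin(a)],[np.sin(a),np.cos(a)]])
    return c,a,R,(C-c)@R*1000
E
python3 - <<'E'
from h import *
d=load("d0")
def P(q,s,o): return ((q[0]+.5)/s-.5+o[0],(q[1]+.5)/s-.5+o[1])
for n,s,o,cs,dv in(("grey",8,(250,150),[(95,205),(492,65),(640,203),(222,362)],[(225,175),(340,305)]),
 ("blue",4.1,(250,205),[(160,405),(408,246),(542,366),(288,552)],[(345,303),(460,413)]),
 ("cream",4.1,(250,205),[(50,152),(257,14),(377,97),(165,250)],[(116,122),(217,203)])):
    c,a,R,res=fit([onz(d,*P(q,s,o),.048) for q in cs])
    print(n,c.round(4),np.degrees(a).round(2),res.round(1).tolist())
    D=[(onz(d,*P(q,s,o),.043)[:2]-c) for q in dv]
    print("  div",[(x@R*1000).round(1).tolist() for x in D], "grip",(c+R@[.048,0]).round(4), "grip-x",(c+R@[-.048,0]).round(4))
    print("  scene px of corners",[np.round(proj(load("s0"),[*(c+R@np.array(m)),.048]),0).tolist() for m in([.048,.08],[.048,-.08],[-.048,-.08],[-.048,.08])])
o=ctrl.get_obs(); R=cv2.Rodrigues(o["tool_rot"])[0]; print(R.round(3))
E
```

```text
grey [ 0.5894 -0.2758] -50.18 [[45.0, 76.6], [44.6, -76.4], [-44.7, -77.9], [-44.9, 77.7]]
  div [[43.1, 29.2], [-34.6, 29.5]] grip [ 0.6201 -0.3127] grip-x [ 0.5586 -0.2389]
  scene px of corners [[244.0, 201.0], [294.0, 187.0], [315.0, 201.0], [262.0, 217.0]]
blue [0.4486 0.0884] -42.78 [[46.7, 78.3], [45.9, -78.4], [-45.9, -78.9], [-46.7, 79.0]]
  div [[41.1, -32.1], [-39.0, -32.5]] grip [0.4838 0.0558] grip-x [0.4133 0.121 ]
  scene px of corners [[279.0, 305.0], [340.0, 270.0], [379.0, 295.0], [316.0, 337.0]]
cream [ 0.5386 -0.0675] -37.16 [[45.8, 79.0], [46.4, -78.7], [-46.6, -79.4], [-45.7, 79.2]]
  div [[41.7, 35.4], [-38.2, 35.3]] grip [ 0.5768 -0.0965] grip-x [ 0.5003 -0.0385]
  scene px of corners [[247.0, 253.0], [298.0, 225.0], [330.0, 242.0], [279.0, 273.0]]
[[-0.914  0.405 -0.001]
 [ 0.405  0.914 -0.001]
 [ 0.    -0.002 -1.   ]]
```

step_arm --targets '[{"travel":[0.267,-0.75,-0.05],"angular":[0,0,-1],"gripper":0.6},{"travel":[0.267,-0.75,-0.05],"angular":[0,0,-1],"gripper":0.6},{"travel":[0.267,-0.75,-0.05],"angular":[0,0,-1],"gripper":0.6},{"travel":[0.267,-0.75,-0.05],"angular":[0,0,-1],"gripper":0.6},{"travel":[0.267,-0.75,-0.05],"angular":[0,0,-1],"gripper":0.6},{"travel":[0.267,-0.75,-0.05],"angular":[0,0,-1],"gripper":0.6},{"travel":[0.267,-0.75,-0.05],"angular":[0,0,-1],"gripper":0.6},{"travel":[0.267,-0.75,-0.05],"angular":[0,0,-1],"gripper":0.6},{"travel":[0.267,-0.75,-0.05],"angular":[0,0,-1],"gripper":0.6},{"travel":[0.267,-0.75,-0.05],"angular":[0,0,-1],"gripper":0.6}]'

```text
t: 1.15
tool_pos: [0.4135, 0.1186, 0.2009]
tool_rot: [1.78, 2.588, -0.001]
contact_force: [0.6, 0.0, -0.5]
opening: 0.051
grip_force: 0.0
```

step_arm --targets '[{"travel":[0,0,-0.12],"angular":[0,0,-1],"gripper":0.6},{"travel":[0,0,-0.12],"angular":[0,0,-1],"gripper":0.6},{"travel":[0,0,-0.12],"angular":[0,0,-1],"gripper":0.6},{"travel":[0,0,-0.12],"angular":[0,0,-1],"gripper":0.6},{"travel":[0,0,-0.12],"angular":[0,0,-1],"gripper":0.6},{"travel":[0,0,-0.12],"angular":[0,0,-1],"gripper":0.6},{"travel":[0,0,-0.12],"angular":[0,0,-1],"gripper":0.6}]'

```text
t: 1.85
tool_pos: [0.413, 0.1214, 0.129]
tool_rot: [-2.633, -1.714, 0.001]
contact_force: [0.3, -0.3, 0.4]
opening: 0.0514
grip_force: 0.0
```

```bash
cat >> h.py <<'E'
def tool():
    o=ctrl.get_obs(); R=cv2.Rodrigues(o["tool_rot"])[0]
    print("t",round(o["t"],2),"tcp",o["tool_pos"].round(4),"yaw_y",np.degrees(np.arctan2(R[1,1],R[0,1])).round(2),"z",R[:,2].round(3),"F",o["contact_force"].round(1),"T",o["wrist_torque"].round(2),"open",round(o["opening"],4),"grip",round(o["grip_force"],1),"q6",o["q"][5].round(2))
    return o,R
E
python3 -c "
from h import *
tool()"
```

```text
t 1.85 tcp [0.413  0.1214 0.129 ] yaw_y -23.87 z [-0.001 -0.    -1.   ] F [ 0.3 -0.3  0.4] T [ 0.01  0.   -0.  ] open 0.0514 grip 0.0 q6 0.53
```

step_arm --targets '[{"travel":[0,0,0],"angular":[0,0,-0.42],"gripper":0.6},{"travel":[0,0,-0.03],"angular":[0,0,-0.42],"gripper":0.6},{"travel":[0,0,-0.06],"angular":[0,0,-0.42],"gripper":0.6},{"travel":[0,0,-0.1],"angular":[0,0,-0.42],"gripper":0.6},{"travel":[0,0,-0.13],"angular":[0,0,-0.42],"gripper":0.6},{"travel":[0,0,-0.15],"angular":[0,0,-0.42],"gripper":0.6},{"travel":[0,0,-0.165],"angular":[0,0,-0.42],"gripper":0.6},{"travel":[0,0,-0.173],"angular":[0,0,-0.42],"gripper":0.6},{"travel":[0,0,-0.173],"angular":[0,0,-0.42],"gripper":0.6}]'

```text
t: 2.75
tool_pos: [0.4131, 0.1215, 0.0253]
tool_rot: [-2.878, -1.258, 0.001]
contact_force: [-1.3, -0.5, -0.0]
opening: 0.0511
grip_force: 0.0
```

```bash
python3 -c "
from h import *
tool()
a=grab('side','d1');s=grab('scene','s1')
z=lambda d,u,v:cv2.resize(d['img'][v:v+150,u:u+130],None,fx=3,fy=3)
cv2.imwrite('pics/c1.png',np.hstack([z(a,270,230),z(s,260,230)])[:,:,::-1])"
```

```text
t 2.75 tcp [0.4131 0.1215 0.0253] yaw_y -42.77 z [-0.001 -0.    -1.   ] F [-1.3 -0.5 -0. ] T [ 0.02 -0.05  0.01] open 0.0511 grip 0.0 q6 0.86
```

View pics/c1.png

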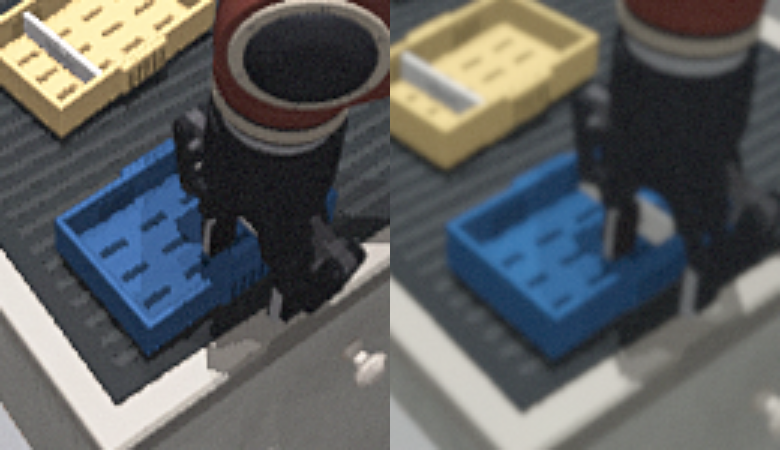

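One finger is inside the blue tray and one outside its near grip (side crop ~(215,250) and (285,290)). Now I'll close and lift.

step_arm --targets '[{"travel":[0,0,0],"angular":[0,0,0],"gripper":0.3},{"travel":[0,0,0],"angular":[0,0,0],"gripper":0.2},{"travel":[0,0,0],"angular":[0,0,0],"gripper":0},{"travel":[0,0,0],"angular":[0,0,0],"gripper":0},{"travel":[0,0,0],"angular":[0,0,0],"gripper":0},{"travel":[0,0,0],"angular":[0,0,0],"gripper":0}]' --squeeze 50

```text
t: 3.45
tool_pos: [0.4142, 0.1214, 0.0264]
tool_rot: [2.878, 1.258, 0.003]
contact_force: [0.6, -2.0, 5.3]
opening: 0.0088
grip_force: 51.9
```

```bash
python3 -c "
from h import *
tool()"
```

```text
t 3.45 tcp [0.4142 0.1214 0.0264] yaw_y -42.78 z [ 0.002 -0.    -1.   ] F [ 0.6 -2.   5.3] T [-0.27 -0.09 -0.01] open 0.0088 grip 51.9 q6 0.86
```

step_arm --targets '[{"travel":[0,0,0.01],"angular":[0,0,0],"gripper":0},{"travel":[0,0,0.03],"angular":[0,0,0],"gripper":0},{"travel":[0,0,0.06],"angular":[0,0,0],"gripper":0},{"travel":[0,0,0.1],"angular":[0,0,0],"gripper":0},{"travel":[0,0,0.14],"angular":[0,0,0],"gripper":0},{"travel":[0,0,0.165],"angular":[0,0,0],"gripper":0},{"travel":[0,0,0.167],"angular":[0,0,0],"gripper":0}]'

```text
t: 4.15
tool_pos: [0.4141, 0.1218, 0.1279]
tool_rot: [2.878, 1.258, 0.006]
contact_force: [0.5, 1.2, -4.6]
opening: 0.0091
grip_force: 50.5
```

step_arm --targets '[{"travel":[0.01,-0.022,0],"angular":[0,0,0],"gripper":0},{"travel":[0.03,-0.07,0],"angular":[0,0,-0.02],"gripper":0},{"travel":[0.06,-0.13,0],"angular":[0,0,-0.04],"gripper":0},{"travel":[0.09,-0.2,0],"angular":[0,0,-0.06],"gripper":0},{"travel":[0.12,-0.27,0],"angular":[0,0,-0.08],"gripper":0},{"travel":[0.15,-0.335,0],"angular":[0,0,-0.1],"gripper":0},{"travel":[0.18,-0.4,0],"angular":[0,0,-0.12],"gripper":0},{"travel":[0.21,-0.47,0],"angular":[0,0,-0.14],"gripper":0},{"travel":[0.24,-0.535,0],"angular":[0,0,-0.16],"gripper":0},{"travel":[0.262,-0.583,-0.01],"angular":[0,0,-0.164],"gripper":0}]'

```text
t: 5.15
tool_pos: [0.5705, -0.2306, 0.1185]
tool_rot: [-2.954, -1.068, 0.001]
contact_force: [0.4, 0.3, -4.9]
opening: 0.0091
grip_force: 50.5
```

step_arm --targets '[{"travel":[0,0,-0.02],"angular":[0,0,0],"gripper":0},{"travel":[0,0,-0.04],"angular":[0,0,0],"gripper":0},{"travel":[0,0,-0.05],"angular":[0,0,0],"gripper":0},{"travel":[0,0,-0.05],"angular":[0,0,0],"gripper":0}]'

```text
t: 5.55
tool_pos: [0.5684, -0.2262, 0.0868]
tool_rot: [-2.949, -1.071, 0.005]
contact_force: [-0.2, 0.6, -5.3]
opening: 0.0084
grip_force: 50.6
```

```bash
python3 -c "
from h import *
tool()
a=grab('side','d2');s=grab('scene','s2')
z=lambda d,u,v:cv2.resize(d['img'][v:v+110,u:u+110],None,fx=5,fy=5,interpolation=cv2.INTER_CUBIC)
cv2.imwrite('pics/c2.png',z(a,240,110)[:,:,::-1])"
```

```text
t 5.55 tcp [ 0.5684 -0.2262  0.0868] yaw_y -50.09 z [-0.005  0.003 -1.   ] F [-0.2  0.6 -5.3] T [ 0.2   0.13 -0.01] open 0.0084 grip 50.6 q6 0.37
```

View pics/c2.png

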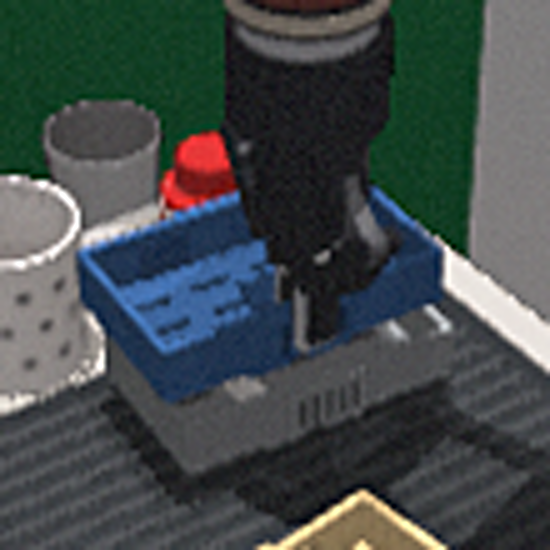

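The blue tray hovers over the grey one; its rim corners in the crop are at (80,250), (370,185), (443,245) and (163,352).

Run:
```python
from h import *
o,_=tool(); d=load("d2")
P=lambda q:((q[0]+.5)/5-.5+240,(q[1]+.5)/5-.5+110)
z=o["tool_pos"][2]+.0218
c,a,R,res=fit([onz(d,*P(q),z) for q in[(80,250),(370,185),(443,245),(163,352)]])
print(z,c.round(4),np.degrees(a).round(2),res.round(1).tolist())
cg=np.array([.5894,-.2758]); ag=np.radians(-50.18); G=np.array([[np.cos(ag),-np.sin(ag)],[np.sin(ag),np.cos(ag)]])
print("vision blue in grey",((c-cg)@G*1000).round(1))
t=o["tool_pos"][:2]; print("kin",((t-cg)@G*1000+[48,0]).round(1))
```

```text
t 5.65 tcp [ 0.57   -0.2272  0.0894] yaw_y -50.09 z [-0.001  0.    -1.   ] F [ 0.8  0.6 -4.7] T [ 0.18  0.08 -0.05] open 0.0091 grip 50.7 q6 0.37
0.11117351100109882 [ 0.5913 -0.2531] -53.15 [[47.6, 80.2], [29.8, -75.3], [-32.7, -82.1], [-44.6, 77.2]]
vision blue in grey [-16.2  16. ]
kin [-1.7 16.2]
```

```bash
cat > m.py <<'E'
from h import *
cg=np.array([.5894,-.2758]); ag=np.radians(-50.18); G=np.array([[np.cos(ag),-np.sin(ag)],[np.sin(ag),np.cos(ag)]])
def meas(d,pts,s,o,z):
    L,Rr,F=[onz(d,(u+.5)/s-.5+o[0],(v+.5)/s-.5+o[1],z)[:2] for u,v in pts]
    c=(L+Rr)/2; e=F-Rr; print("in grey",((c-cg)@G*1000).round(1),"yaw",np.degrees(np.arctan2(-e[0],e[1])).round(2),"len",(np.linalg.norm(e)*1000).round(1),"wid",(np.linalg.norm(F-L)*1000).round(1))
E
python3 - <<'E'
from m import *
meas(load("d2"),[(80,250),(443,245),(163,352)],5,(240,110),.1105)
meas(load("d0"),[(95,205),(640,203),(222,362)],8,(250,150),.048)
E
```

```text
in grey [-8.  14.2] yaw -48.85 len 159.9 wid 92.4
in grey [ 0.1 -0.7] yaw -50.11 len 155.5 wid 90.0
```

Run:
```python
from h import *
tool()
a=grab('side','d3');s=grab('scene','s3'); tool()
print(proj(s,(.59,-.27,.1)),proj(a,(.59,-.27,.1)))
z=lambda d,u,v:cv2.resize(d['img'][v:v+75,u:u+100],None,fx=8,fy=8,interpolation=cv2.INTER_CUBIC)[:600]
cv2.imwrite('pics/c3.png',z(a,245,135)[:,:,::-1]);cv2.imwrite('pics/c4.png',z(s,228,150)[:,:,::-1])
```

```text
t 5.65 tcp [ 0.57   -0.2272  0.0894] yaw_y -50.09 z [-0.001  0.    -1.   ] F [ 0.8  0.6 -4.7] T [ 0.18  0.08 -0.05] open 0.0091 grip 50.7 q6 0.37
t 5.75 tcp [ 0.5708 -0.2279  0.0905] yaw_y -50.11 z [ 0.001 -0.001 -1.   ] F [ 0.3 -0.9 -5.1] T [ 0.21  0.08 -0.  ] open 0.009 grip 50.6 q6 0.37
(np.float64(278.79599391383584), np.float64(183.8701677653701)) (np.float64(294.5639224555056), np.float64(160.45467997557617))
```

View pics/c3.png

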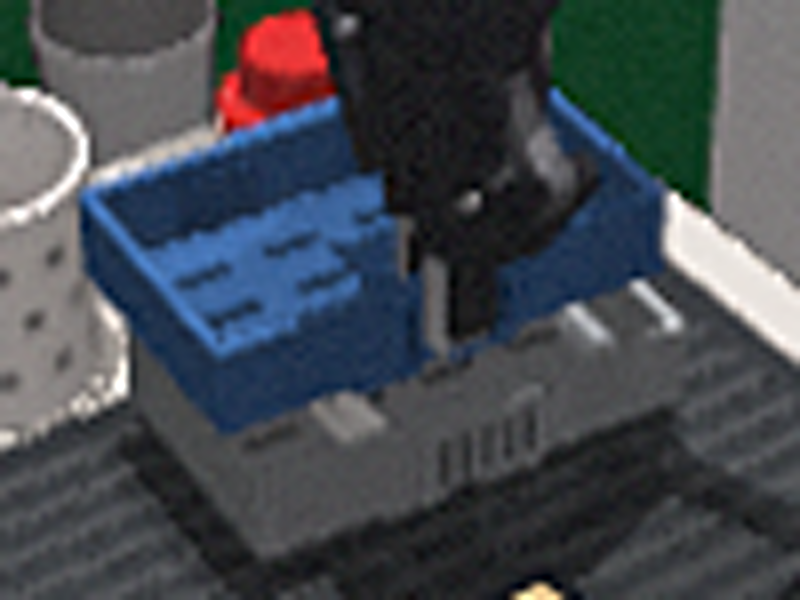

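The settled view gives rim corners at (85,195), (660,195), (222,352), and the hidden back corner extrapolates to (499,38). The grey tray's front foot corner is unmoved at (265,560).

Run:
```python
from m import *
d=load("d3")
P=lambda q:((q[0]+.5)/8-.5+245,(q[1]+.5)/8-.5+135)
c,a,R,res=fit([onz(d,*P(q),.112) for q in[(85,195),(499,38),(660,195),(222,352)]])
print(c,np.degrees(a),res.round(1).tolist(),"in grey",((c-cg)@G*1000).round(1))
t=np.array([.5708,-.2279]);print("kin",((t-cg)@G*1000+[48,0]).round(1))
tool()
```

```text
[ 0.59790136 -0.26114203] -49.24765268752068 [[44.5, 77.1], [50.6, -79.6], [-49.2, -75.5], [-46.0, 78.0]] in grey [-5.8 15.9]
kin [-0.7 16.4]
t 5.75 tcp [ 0.5708 -0.2279  0.0905] yaw_y -50.11 z [ 0.001 -0.001 -1.   ] F [ 0.3 -0.9 -5.1] T [ 0.21  0.08 -0.  ] open 0.009 grip 50.6 q6 0.37
```

View pics/c4.png

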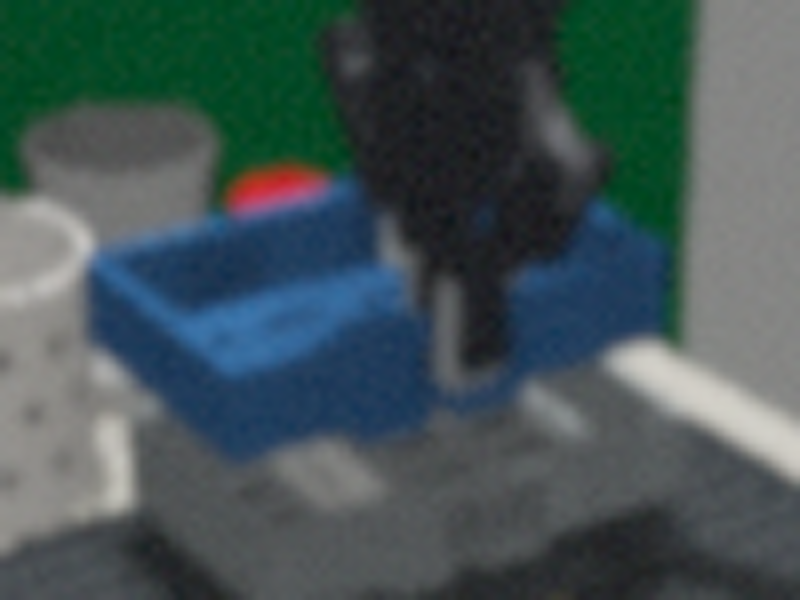

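Run:
```python
from m import *
a,s=load("d3"),load("s3")
for n,p,q in(("L",(85,195),(95,258)),("R",(660,195),(660,238)),("F",(222,352),(228,375))):
    c1,r1=ray(a,(p[0]+.5)/8-.5+245,(p[1]+.5)/8-.5+135); c2,r2=ray(s,(q[0]+.5)/8-.5+228,(q[1]+.5)/8-.5+150)
    A=np.c_[r1,-r2]; k,_,_,_=np.linalg.lstsq(A,c2-c1,rcond=None); x1=c1+k[0]*r1;x2=c2+k[1]*r2;m=(x1+x2)/2
    print(n,m.round(4),"gap",(np.linalg.norm(x1-x2)*1000).round(1),"in grey",((m[:2]-cg)@G*1000).round(1))
print([ (np.array(proj(s,[*(cg+G@np.array(m)),.048]))-[228,150])*8 for m in([.048,.08],[-.048,.08],[-.048,-.08])])
```

```text
L [ 0.6866 -0.2476  0.1097] gap 0.6 in grey [40.6 92.7]
R [ 0.509  -0.2571  0.124 ] gap 3.2 in grey [-65.9 -49.8]
F [ 0.6309 -0.1837  0.1052] gap 3.7 in grey [-44.2  90.8]
[array([124.6762446 , 408.09753276]), array([271.87785073, 534.74520388]), array([693.9917658 , 405.08754113])]
```

step_arm --targets '[{"travel":[0.0016,-0.0019,-0.01],"angular":[0,0,0],"gripper":0},{"travel":[0.0016,-0.0019,-0.02],"angular":[0,0,0],"gripper":0},{"travel":[0.0016,-0.0019,-0.026],"angular":[0,0,0],"gripper":0},{"travel":[0.0016,-0.0019,-0.029],"angular":[0,0,0],"gripper":0},{"travel":[0.0016,-0.0019,-0.029],"angular":[0,0,0],"gripper":0}]'

```text
t: 6.25
tool_pos: [0.571, -0.2293, 0.0716]
tool_rot: [-2.953, -1.07, 0.001]
contact_force: [-0.2, -0.1, -4.0]
opening: 0.0086
grip_force: 50.5
```

```bash
python3 -c "
from h import *
tool()"
```

```text
t 6.25 tcp [ 0.571  -0.2293  0.0716] yaw_y -50.16 z [-0.001  0.001 -1.   ] F [-0.2 -0.1 -4. ] T [ 0.21  0.17 -0.06] open 0.0086 grip 50.5 q6 0.37
```

step_arm --targets '[{"travel":[0,0,-0.002],"angular":[0,0,0],"gripper":0},{"travel":[0,0,-0.004],"angular":[0,0,0],"gripper":0},{"travel":[0,0,-0.004],"angular":[0,0,0],"gripper":0}]'

```text
t: 6.55
tool_pos: [0.5717, -0.2296, 0.0705]
tool_rot: [2.953, 1.07, 0.001]
contact_force: [-1.1, 0.4, -2.5]
opening: 0.009
grip_force: 50.8
```

```bash
python3 -c "
from h import *
tool()"
```

```text
t 6.55 tcp [ 0.5717 -0.2296  0.0705] yaw_y -50.16 z [ 0.001 -0.    -1.   ] F [-1.1  0.4 -2.5] T [ 0.28  0.24 -0.02] open 0.009 grip 50.8 q6 0.37
```

step_arm --targets '[{"travel":[0,0,-0.003],"angular":[0,0,0],"gripper":0},{"travel":[0,0,-0.004],"angular":[0,0,0],"gripper":0},{"travel":[0,0,-0.004],"angular":[0,0,0],"gripper":0},{"travel":[0,0,-0.004],"angular":[0,0,0],"gripper":0}]'

```text
t: 6.95
tool_pos: [0.5719, -0.2297, 0.0703]
tool_rot: [2.953, 1.07, 0.0]
contact_force: [-5.7, 2.7, 8.9]
opening: 0.0086
grip_force: 52.6
```

```bash
python3 -c "
from h import *
tool(); d=ctrl.get_image('wrist'); d=ctrl.get_image('wrist'); tool();cv2.imwrite('pics/w1.png',d['img'][:,:,::-1])"
```

```text
t 6.95 tcp [ 0.5719 -0.2297  0.0703] yaw_y -50.15 z [ 0. -0. -1.] F [-5.7  2.7  8.9] T [ 0.72  1.24 -0.04] open 0.0086 grip 52.6 q6 0.37
t 7.05 tcp [ 0.5719 -0.2297  0.0703] yaw_y -50.15 z [ 0. -0. -1.] F [-5.3  3.   7.9] T [ 0.67  1.21 -0.02] open 0.009 grip 52.6 q6 0.37
```

step_arm --targets '[{"travel":[0,0,0.008],"angular":[0,0,0],"gripper":0},{"travel":[0,0,0.013],"angular":[0,0,0],"gripper":0},{"travel":[0.003,-0.0035,0.013],"angular":[0,0,0],"gripper":0},{"travel":[0.0048,-0.0058,0.013],"angular":[0,0,0],"gripper":0},{"travel":[0.0048,-0.0058,0.008],"angular":[0,0,0],"gripper":0},{"travel":[0.0048,-0.0058,0.003],"angular":[0,0,0],"gripper":0},{"travel":[0.0048,-0.0058,0],"angular":[0,0,0],"gripper":0},{"travel":[0.0048,-0.0058,0],"angular":[0,0,0],"gripper":0},{"travel":[0.0048,-0.0058,0],"angular":[0,0,0],"gripper":0}]'

```text
t: 7.95
tool_pos: [0.5741, -0.2328, 0.0672]
tool_rot: [-2.953, -1.07, 0.0]
contact_force: [0.2, -0.1, -4.1]
opening: 0.0084
grip_force: 50.5
```

```bash
python3 -c "
from h import *
tool()"
```

```text
t 7.95 tcp [ 0.5741 -0.2328  0.0672] yaw_y -50.16 z [-0.  0. -1.] F [ 0.2 -0.1 -4.1] T [ 0.18  0.13 -0.05] open 0.0084 grip 50.5 q6 0.37
```

Contact has gone and it's below rim height: the foot is between the walls. I'll lower it onto the divider.

step_arm --targets '[{"travel":[0,0,-0.002],"angular":[0,0,0],"gripper":0},{"travel":[0,0,-0.004],"angular":[0,0,0],"gripper":0},{"travel":[0,0,-0.004],"angular":[0,0,0],"gripper":0},{"travel":[0,0,-0.004],"angular":[0,0,0],"gripper":0}]'

```text
t: 8.35
tool_pos: [0.5745, -0.233, 0.0655]
tool_rot: [2.953, 1.07, 0.001]
contact_force: [-1.1, 1.4, -1.5]
opening: 0.0084
grip_force: 50.9
```

```bash
python3 -c "
from h import *
tool()"
```

```text
t 8.35 tcp [ 0.5745 -0.233   0.0655] yaw_y -50.16 z [ 0.001 -0.    -1.   ] F [-1.1  1.4 -1.5] T [ 0.18  0.12 -0.06] open 0.0084 grip 50.9 q6 0.37
```

step_arm --targets '[{"travel":[0,0,-0.001],"angular":[0,0,0],"gripper":0},{"travel":[0.0026,0.0021,-0.001],"angular":[0,0,0],"gripper":0},{"travel":[0.0051,0.0043,-0.001],"angular":[0,0,0],"gripper":0},{"travel":[0.0077,0.0064,-0.001],"angular":[0,0,0],"gripper":0},{"travel":[0.009,0.0075,-0.001],"angular":[0,0,0],"gripper":0},{"travel":[0.009,0.0075,-0.001],"angular":[0,0,0],"gripper":0}]'

```text
t: 8.95
tool_pos: [0.5803, -0.2291, 0.0652]
tool_rot: [2.952, 1.07, 0.001]
contact_force: [-2.4, -3.1, 3.9]
opening: 0.0086
grip_force: 51.7
```

```bash
python3 -c "
from h import *
tool()"
```

```text
t 8.95 tcp [ 0.5803 -0.2291  0.0652] yaw_y -50.16 z [ 0.001 -0.002 -1.   ] F [-2.4 -3.1  3.9] T [-0.47  0.51 -0.16] open 0.0086 grip 51.7 q6 0.38
```

step_arm --targets '[{"travel":[0.0013,0.0011,0],"angular":[0,0,0],"gripper":0},{"travel":[0.0026,0.0021,0],"angular":[0,0,0],"gripper":0},{"travel":[0.0026,0.0021,0],"angular":[0,0,0],"gripper":0}]'

```text
t: 9.25
tool_pos: [0.5819, -0.2276, 0.0651]
tool_rot: [2.952, 1.07, 0.002]
contact_force: [-1.7, -2.3, 4.9]
opening: 0.009
grip_force: 51.8
```

step_arm --targets '[{"travel":[0.0013,0.0011,0],"angular":[0,0,0],"gripper":0},{"travel":[0.0026,0.0021,0],"angular":[0,0,0],"gripper":0},{"travel":[0.0026,0.0021,0],"angular":[0,0,0],"gripper":0}]'

```text
t: 9.55
tool_pos: [0.5829, -0.2266, 0.0651]
tool_rot: [2.952, 1.07, -0.001]
contact_force: [-4.4, -4.6, 6.2]
opening: 0.0087
grip_force: 52.0
```

step_arm --targets '[{"travel":[0.0013,0.0011,0],"angular":[0,0,0],"gripper":0},{"travel":[0.0013,0.0011,0],"angular":[0,0,0],"gripper":0},{"travel":[0.0013,0.0011,0],"angular":[0,0,0],"gripper":0}]'

```text
t: 9.85
tool_pos: [0.584, -0.2256, 0.065]
tool_rot: [2.953, 1.07, 0.001]
contact_force: [-1.8, -3.4, 5.6]
opening: 0.009
grip_force: 51.9
```

step_arm --targets '[{"travel":[0.0013,0.0011,0],"angular":[0,0,0],"gripper":0},{"travel":[0.0013,0.0011,0],"angular":[0,0,0],"gripper":0},{"travel":[0.0013,0.0011,0],"angular":[0,0,0],"gripper":0}]'

```text
t: 10.15
tool_pos: [0.5847, -0.2248, 0.0649]
tool_rot: [2.953, 1.07, 0.001]
contact_force: [-1.9, -4.2, 5.0]
opening: 0.0091
grip_force: 51.9
```

step_arm --targets '[{"travel":[0.0013,0.0011,0],"angular":[0,0,0],"gripper":0},{"travel":[0.0013,0.0011,0],"angular":[0,0,0],"gripper":0},{"travel":[0.0013,0.0011,0],"angular":[0,0,0],"gripper":0}]'

```text
t: 10.45
tool_pos: [0.5854, -0.2241, 0.0648]
tool_rot: [2.953, 1.07, 0.001]
contact_force: [-0.9, -3.3, 5.0]
opening: 0.0089
grip_force: 51.9
```

```bash
python3 -c "
from m import *
o,_=tool(); print(((o['tool_pos'][:2]-cg)@G*1000).round(1))"
```

```text
t 10.45 tcp [ 0.5854 -0.2241  0.0648] yaw_y -50.16 z [ 0.001 -0.    -1.   ] F [-0.9 -3.3  5. ] T [-0.75  0.32 -0.15] open 0.0089 grip 51.9 q6 0.39
[-42.2  30.1]
```

step_arm --targets '[{"travel":[0.0013,0.0011,0],"angular":[0,0,0],"gripper":0},{"travel":[0.0013,0.0011,0],"angular":[0,0,0],"gripper":0},{"travel":[0.0013,0.0011,0],"angular":[0,0,0],"gripper":0}]'

```text
t: 10.75
tool_pos: [0.5862, -0.2234, 0.0647]
tool_rot: [2.953, 1.07, 0.001]
contact_force: [-2.9, -4.3, 4.8]
opening: 0.0088
grip_force: 51.8
```

step_arm --targets '[{"travel":[0.0013,0.0011,0],"angular":[0,0,0],"gripper":0},{"travel":[0.0013,0.0011,0],"angular":[0,0,0],"gripper":0},{"travel":[0.0013,0.0011,0],"angular":[0,0,0],"gripper":0}]'

```text
t: 11.05
tool_pos: [0.5849, -0.2206, 0.0615]
tool_rot: [-2.948, -1.069, 0.004]
contact_force: [0.3, -0.8, -4.3]
opening: 0.009
grip_force: 50.6
```

```bash
python3 -c "
from m import *
o,_=tool(); print(((o['tool_pos'][:2]-cg)@G*1000).round(1))
a=grab('side','d5');tool()
z=cv2.resize(a['img'][135:210,245:345],None,fx=8,fy=8,interpolation=cv2.INTER_CUBIC)
cv2.imwrite('pics/c5.png',z[:,:,::-1])"
```

```text
t 11.05 tcp [ 0.5849 -0.2206  0.0615] yaw_y -50.14 z [-0.004  0.004 -1.   ] F [ 0.3 -0.8 -4.3] T [ 0.17  0.17 -0.01] open 0.009 grip 50.6 q6 0.39
[-45.3  31.9]
t 11.1 tcp [ 0.585  -0.2208  0.0618] yaw_y -50.14 z [-0.004  0.004 -1.   ] F [-0.3  0.3 -4.9] T [ 0.21  0.14 -0.05] open 0.0089 grip 50.6 q6 0.39
```

View pics/c5.png

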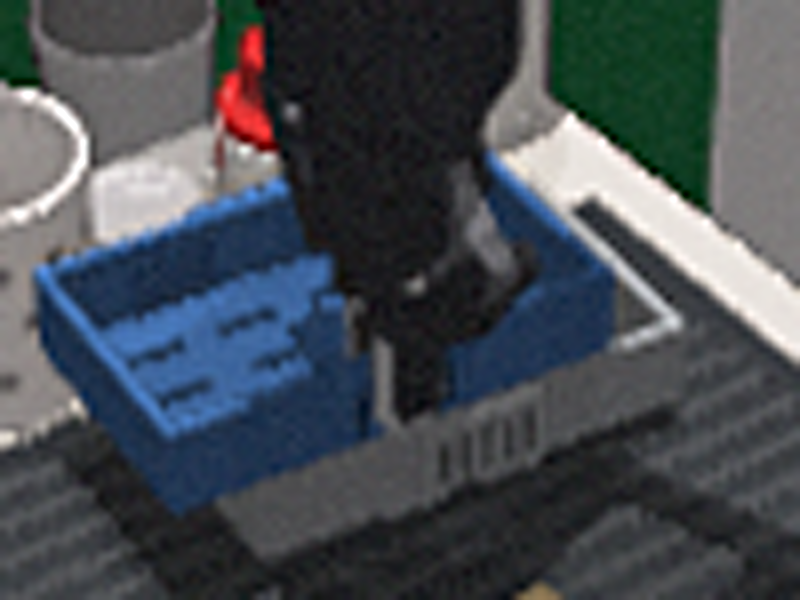

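The blue tray has dropped: z is down to 0.062 and the contact force is gone. In the crop it lies low on the grey tray, stepped left, with its left corner at (38,270). Next I'll settle it on the rim.

step_arm --targets '[{"travel":[0.001,0.0008,-0.002],"angular":[0,0,0],"gripper":0},{"travel":[0.0019,0.0016,-0.004],"angular":[0,0,0],"gripper":0},{"travel":[0.0019,0.0016,-0.006],"angular":[0,0,0],"gripper":0},{"travel":[0.0019,0.0016,-0.006],"angular":[0,0,0],"gripper":0}]'

```text
t: 11.5
tool_pos: [0.5876, -0.2214, 0.0605]
tool_rot: [-2.953, -1.07, 0.001]
contact_force: [-0.3, -0.6, -4.0]
opening: 0.009
grip_force: 50.6
```

```bash
python3 -c "
from m import *
o,_=tool(); print(((o['tool_pos'][:2]-cg)@G*1000).round(1))
d=load('d0')
for n,q in(('mug',(243,187)),('glass',(262,165)),('timer',(282,160)),('jar',(303,150))):
  p=onz(d,*q,0); print(n,p.round(3),((p[:2]-cg)@G*1000).round(0))"
```

```text
t 11.5 tcp [ 0.5876 -0.2214  0.0605] yaw_y -50.16 z [-0.001  0.001 -1.   ] F [-0.3 -0.6 -4. ] T [0.18 0.17 0.01] open 0.009 grip 50.6 q6 0.4
[-42.9  33.4]
mug [ 0.731 -0.261  0.   ] [ 80. 118.]
glass [ 0.703 -0.366  0.   ] [142.  29.]
timer [ 0.65  -0.399  0.   ] [133. -33.]
jar [ 0.597 -0.459  0.   ] [ 145. -112.]
```

step_arm --targets '[{"travel":[0,0,-0.001],"angular":[0,0,0],"gripper":0},{"travel":[0,0,-0.003],"angular":[0,0,0],"gripper":0},{"travel":[0,0,-0.003],"angular":[0,0,0],"gripper":0},{"travel":[0,0,-0.003],"angular":[0,0,0],"gripper":0}]'

```text
t: 11.9
tool_pos: [0.5881, -0.2218, 0.0595]
tool_rot: [2.953, 1.07, 0.001]
contact_force: [-0.8, 0.1, -3.1]
opening: 0.0091
grip_force: 50.8
```

```bash
python3 -c "
from m import *
o,_=tool(); print(((o['tool_pos'][:2]-cg)@G*1000).round(1))"
```

```text
t 11.9 tcp [ 0.5881 -0.2218  0.0595] yaw_y -50.16 z [ 0.001 -0.    -1.   ] F [-0.8  0.1 -3.1] T [ 0.19  0.04 -0.08] open 0.0091 grip 50.8 q6 0.4
[-42.3  33.6]
```

step_arm --targets '[{"travel":[0,0,-0.002],"angular":[0,0,0],"gripper":0},{"travel":[0,0,-0.002],"angular":[0,0,0],"gripper":0},{"travel":[0,0,-0.002],"angular":[0,0,0],"gripper":0.2},{"travel":[0,0,-0.002],"angular":[0,0,0],"gripper":0.4},{"travel":[0,0,-0.002],"angular":[0,0,0],"gripper":0.5},{"travel":[0,0,-0.002],"angular":[0,0,0],"gripper":0.5}]'

```text
t: 12.5
tool_pos: [0.588, -0.2218, 0.058]
tool_rot: [2.953, 1.07, 0.001]
contact_force: [0.1, 0.8, 0.3]
opening: 0.0428
grip_force: 0.0
```

```bash
python3 -c "
from m import *
o,_=tool(); print(((o['tool_pos'][:2]-cg)@G*1000).round(1))"
```

```text
t 12.5 tcp [ 0.588  -0.2218  0.058 ] yaw_y -50.16 z [ 0.001 -0.    -1.   ] F [0.1 0.8 0.3] T [ 0.01  0.02 -0.02] open 0.0428 grip 0.0 q6 0.4
[-42.3  33.5]
```

step_arm --targets '[{"travel":[0,0,0.02],"angular":[0,0,0],"gripper":0.55},{"travel":[0,0,0.06],"angular":[0,0,0],"gripper":0.6},{"travel":[0,0,0.12],"angular":[0,0,0],"gripper":0.6},{"travel":[-0.02,0.04,0.165],"angular":[0,0,0.1],"gripper":0.6},{"travel":[-0.06,0.12,0.167],"angular":[0,0,0.2],"gripper":0.6},{"travel":[-0.1,0.2,0.167],"angular":[0,0,0.289],"gripper":0.6},{"travel":[-0.13,0.27,0.167],"angular":[0,0,0.289],"gripper":0.6},{"travel":[-0.146,0.3055,0.15],"angular":[0,0,0.289],"gripper":0.6},{"travel":[-0.146,0.3055,0.12],"angular":[0,0,0.289],"gripper":0.6},{"travel":[-0.146,0.3055,0.09],"angular":[0,0,0.289],"gripper":0.6}]'

```text
t: 13.5
tool_pos: [0.5007, -0.0375, 0.113]
tool_rot: [2.81, 1.4, 0.004]
contact_force: [-0.2, -0.7, 0.3]
opening: 0.0515
grip_force: 0.0
```

step_arm --targets '[{"travel":[0,0,0],"angular":[0,0,0],"gripper":0.6},{"travel":[0,0,0],"angular":[0,0,0],"gripper":0.6},{"travel":[0,0,0],"angular":[0,0,0],"gripper":0.6}]'

```text
t: 13.8
tool_pos: [0.5012, -0.0388, 0.1135]
tool_rot: [2.812, 1.397, 0.003]
contact_force: [-0.7, -0.1, 0.0]
opening: 0.051
grip_force: 0.0
```

```bash
python3 -c "
from m import *
tool()
a=grab('side','d6')
z=cv2.resize(a['img'][130:290,230:350],None,fx=5,fy=5,interpolation=cv2.INTER_CUBIC)[:600]
cv2.imwrite('pics/c6.png',z[:500,:,::-1])"
```

```text
t 13.8 tcp [ 0.5012 -0.0388  0.1135] yaw_y -37.18 z [ 0.002 -0.001 -1.   ] F [-0.7 -0.1  0. ] T [0.01 0.03 0.05] open 0.051 grip 0.0 q6 0.42
```

View pics/c6.png

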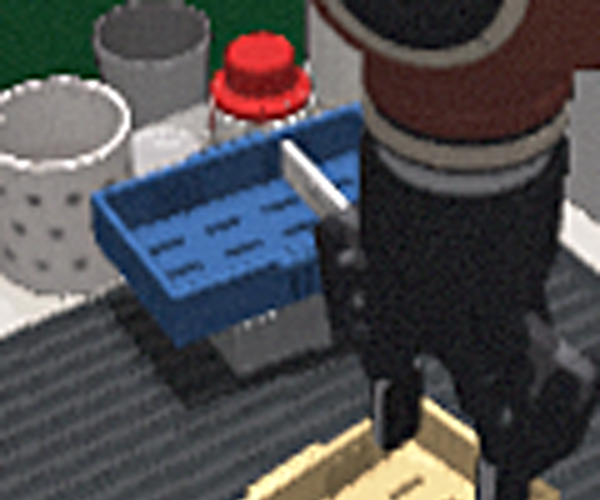

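The blue tray lies flat on the grey one, stepped left, with its divider visible at (315,178). The gripper stands over the cream grip. I'll descend and pinch.

step_arm --targets '[{"travel":[-0.001,0,-0.04],"angular":[0,0,0],"gripper":0.6},{"travel":[-0.001,0,-0.08],"angular":[0,0,0],"gripper":0.6},{"travel":[-0.001,0,-0.11],"angular":[0,0,0],"gripper":0.6},{"travel":[-0.001,0,-0.135],"angular":[0,0,0],"gripper":0.6},{"travel":[-0.001,0,-0.1465],"angular":[0,0,0],"gripper":0.6},{"travel":[-0.001,0,-0.1465],"angular":[0,0,0],"gripper":0.6},{"travel":[-0.001,0,-0.1465],"angular":[0,0,0],"gripper":0.6}]'

```text
t: 14.55
tool_pos: [0.5005, -0.0386, 0.025]
tool_rot: [2.813, 1.397, 0.002]
contact_force: [-0.1, 0.4, -0.4]
opening: 0.0509
grip_force: 0.0
```

step_arm --targets '[{"travel":[0,0,0],"angular":[0,0,0],"gripper":0.3},{"travel":[0,0,0],"angular":[0,0,0],"gripper":0.2},{"travel":[0,0,0],"angular":[0,0,0],"gripper":0},{"travel":[0,0,0],"angular":[0,0,0],"gripper":0},{"travel":[0,0,0],"angular":[0,0,0],"gripper":0},{"travel":[0,0,0],"angular":[0,0,0],"gripper":0}]'

```text
t: 15.15
tool_pos: [0.5008, -0.0387, 0.0253]
tool_rot: [2.812, 1.397, 0.003]
contact_force: [-0.3, -1.4, 5.6]
opening: 0.0092
grip_force: 51.5
```

Run:
```python
from m import *
o,_=tool()
rel=np.array([.588,-.2218])
for s in(-18,-32.5): print(s,(rel+G@[0,s/1000]).round(4), ((rel+G@[0,s/1000])-o["tool_pos"][:2]).round(4))
```

```text
t 15.15 tcp [ 0.5008 -0.0387  0.0253] yaw_y -37.15 z [ 0.002 -0.001 -1.   ] F [-0.3 -1.4  5.6] T [-0.15 -0.02 -0.03] open 0.0092 grip 51.5 q6 0.42
-18 [ 0.5742 -0.2333] [ 0.0734 -0.1946]
-32.5 [ 0.563  -0.2426] [ 0.0623 -0.2039]
```

step_arm --targets '[{"travel":[0,0,0.01],"angular":[0,0,0],"gripper":0},{"travel":[0,0,0.03],"angular":[0,0,0],"gripper":0},{"travel":[0,0,0.06],"angular":[0,0,0],"gripper":0},{"travel":[0,0,0.1],"angular":[0,0,0],"gripper":0},{"travel":[0,0,0.15],"angular":[0,0,0],"gripper":0},{"travel":[0,0,0.2],"angular":[0,0,0],"gripper":0},{"travel":[0,0,0.23],"angular":[0,0,0],"gripper":0},{"travel":[0.005,-0.015,0.235],"angular":[0,0,-0.01],"gripper":0},{"travel":[0.015,-0.04,0.235],"angular":[0,0,-0.04],"gripper":0}]'

```text
t: 16.05
tool_pos: [0.5083, -0.0625, 0.1647]
tool_rot: [-2.835, -1.353, 0.001]
contact_force: [-0.4, -0.2, -4.5]
opening: 0.0089
grip_force: 50.1
```

step_arm --targets '[{"travel":[0.015,-0.04,0],"angular":[0,0,-0.04],"gripper":0},{"travel":[0.03,-0.08,0],"angular":[0,0,-0.08],"gripper":0},{"travel":[0.045,-0.12,0],"angular":[0,0,-0.12],"gripper":0},{"travel":[0.06,-0.16,0],"angular":[0,0,-0.16],"gripper":0},{"travel":[0.075,-0.2,0],"angular":[0,0,-0.2],"gripper":0},{"travel":[0.09,-0.24,0],"angular":[0,0,-0.249],"gripper":0},{"travel":[0.1,-0.27,0],"angular":[0,0,-0.249],"gripper":0},{"travel":[0.107,-0.284,0],"angular":[0,0,-0.249],"gripper":0},{"travel":[0.107,-0.284,-0.02],"angular":[0,0,-0.249],"gripper":0},{"travel":[0.107,-0.284,-0.04],"angular":[0,0,-0.249],"gripper":0}]'

```text
t: 17.05
tool_pos: [0.5725, -0.2322, 0.1397]
tool_rot: [-2.952, -1.07, 0.001]
contact_force: [-0.3, 0.8, -4.8]
opening: 0.0093
grip_force: 50.0
```

step_arm --targets '[{"travel":[0,0,-0.02],"angular":[0,0,0],"gripper":0},{"travel":[0,0,-0.04],"angular":[0,0,0],"gripper":0},{"travel":[0,0,-0.04],"angular":[0,0,0],"gripper":0},{"travel":[0,0,-0.04],"angular":[0,0,0],"gripper":0},{"travel":[0,0,-0.04],"angular":[0,0,0],"gripper":0},{"travel":[0,0,-0.04],"angular":[0,0,0],"gripper":0}]'

```text
t: 17.65
tool_pos: [0.5734, -0.2331, 0.1181]
tool_rot: [2.952, 1.07, 0.002]
contact_force: [0.5, -0.1, -5.6]
opening: 0.009
grip_force: 50.1
```

Run:
```python
from m import *
o,_=tool()
print(((o["tool_pos"][:2]-[.588,-.2218])@G*1000).round(1))
```

```text
t 17.65 tcp [ 0.5734 -0.2331  0.1181] yaw_y -50.16 z [ 0.002 -0.001 -1.   ] F [ 0.5 -0.1 -5.6] T [0.21 0.2  0.  ] open 0.009 grip 50.1 q6 0.37
[ -0.7 -18.4]
```

step_arm --targets '[{"travel":[0.0014,-0.0017,-0.01],"angular":[0,0,0],"gripper":0},{"travel":[0.0014,-0.0017,-0.02],"angular":[0,0,0],"gripper":0},{"travel":[0.0014,-0.0017,-0.025],"angular":[0,0,0],"gripper":0},{"travel":[0.0014,-0.0017,-0.028],"angular":[0,0,0],"gripper":0},{"travel":[0.0014,-0.0017,-0.03],"angular":[0,0,0],"gripper":0},{"travel":[0.0014,-0.0017,-0.03],"angular":[0,0,0],"gripper":0},{"travel":[0.0014,-0.0017,-0.03],"angular":[0,0,0],"gripper":0}]'

```text
t: 18.35
tool_pos: [0.5738, -0.2338, 0.0992]
tool_rot: [2.953, 1.07, 0.0]
contact_force: [-0.2, -0.2, -4.5]
opening: 0.009
grip_force: 50.0
```

```bash
cat > c.py <<'E'
from m import *
o,_=tool()
print(((o["tool_pos"][:2]-[.588,-.2218])@G*1000).round(1),"F grey",(o["contact_force"][:2]@G).round(1))
E
python3 c.py
```

```text
t 18.35 tcp [ 0.5738 -0.2338  0.0992] yaw_y -50.16 z [ 0. -0. -1.] F [-0.2 -0.2 -4.5] T [ 0.17  0.18 -0.04] open 0.009 grip 50.0 q6 0.37
[  0.1 -18.7] F grey [ 0.  -0.3]
```

Below rim level without contact, so the cream foot is between the blue walls. Next it goes onto the divider.

step_arm --targets '[{"travel":[0,0,-0.002],"angular":[0,0,0],"gripper":0},{"travel":[0,0,-0.004],"angular":[0,0,0],"gripper":0},{"travel":[0,0,-0.005],"angular":[0,0,0],"gripper":0},{"travel":[0,0,-0.005],"angular":[0,0,0],"gripper":0}]'

```text
t: 18.75
tool_pos: [0.574, -0.2338, 0.0972]
tool_rot: [2.953, 1.07, 0.001]
contact_force: [-3.8, 2.2, 3.4]
opening: 0.009
grip_force: 51.0
```

```bash
python3 c.py
```

```text
t 18.75 tcp [ 0.574  -0.2338  0.0972] yaw_y -50.15 z [ 0.001 -0.    -1.   ] F [-3.8  2.2  3.4] T [ 0.43  0.63 -0.05] open 0.009 grip 51.0 q6 0.37
[  0.3 -18.4] F grey [-4.1 -1.5]
```

step_arm --targets '[{"travel":[0,0,0.0008],"angular":[0,0,0],"gripper":0},{"travel":[-0.0026,-0.0021,0.0008],"angular":[0,0,0],"gripper":0},{"travel":[-0.0051,-0.0043,0.0008],"angular":[0,0,0],"gripper":0},{"travel":[-0.0077,-0.0064,0.0008],"angular":[0,0,0],"gripper":0},{"travel":[-0.01,-0.0085,0.0008],"angular":[0,0,0],"gripper":0},{"travel":[-0.01,-0.0085,0.0008],"angular":[0,0,0],"gripper":0}]'

```text
t: 19.35
tool_pos: [0.5681, -0.2395, 0.0971]
tool_rot: [2.952, 1.069, 0.002]
contact_force: [1.3, 1.8, 2.9]
opening: 0.0089
grip_force: 51.0
```

```bash
python3 c.py
```

```text
t 19.35 tcp [ 0.5681 -0.2395  0.0971] yaw_y -50.18 z [ 0.002 -0.001 -1.   ] F [1.3 1.8 2.9] T [ 0.17 -0.3   0.11] open 0.0089 grip 51.0 q6 0.36
[  0.9 -26.6] F grey [-0.5  2.2]
```

step_arm --targets '[{"travel":[-0.0013,-0.0011,0],"angular":[0,0,0],"gripper":0},{"travel":[-0.0026,-0.0021,0],"angular":[0,0,0],"gripper":0},{"travel":[-0.0026,-0.0021,0],"angular":[0,0,0],"gripper":0}]'

```text
t: 19.65
tool_pos: [0.5666, -0.2405, 0.0971]
tool_rot: [2.952, 1.07, 0.002]
contact_force: [2.6, 0.7, 3.5]
opening: 0.0089
grip_force: 51.1
```

step_arm --targets '[{"travel":[-0.0013,-0.0011,0],"angular":[0,0,0],"gripper":0},{"travel":[-0.0013,-0.0011,0],"angular":[0,0,0],"gripper":0},{"travel":[-0.0013,-0.0011,0],"angular":[0,0,0],"gripper":0}]'

```text
t: 19.95
tool_pos: [0.5658, -0.241, 0.0969]
tool_rot: [2.953, 1.07, 0.001]
contact_force: [4.1, 0.5, 4.0]
opening: 0.009
grip_force: 51.2
```

```bash
python3 c.py
```

```text
t 19.95 tcp [ 0.5658 -0.241   0.0969] yaw_y -50.16 z [ 0.001 -0.001 -1.   ] F [4.1 0.5 4. ] T [ 0.1  -0.79  0.16] open 0.009 grip 51.2 q6 0.35
[  0.5 -29.4] F grey [2.2 3.5]
```

step_arm --targets '[{"travel":[-0.0013,-0.0011,0],"angular":[0,0,0],"gripper":0},{"travel":[-0.0013,-0.0011,0],"angular":[0,0,0],"gripper":0},{"travel":[-0.0013,-0.0011,0],"angular":[0,0,0],"gripper":0}]'

```text
t: 20.25
tool_pos: [0.5619, -0.2407, 0.0935]
tool_rot: [-2.95, -1.068, 0.008]
contact_force: [-0.7, 0.2, -3.7]
opening: 0.0088
grip_force: 50.0
```

step_arm --targets '[{"travel":[-0.0013,-0.0011,0],"angular":[0,0,0],"gripper":0},{"travel":[-0.0013,-0.0011,0],"angular":[0,0,0],"gripper":0},{"travel":[-0.0013,-0.0011,0],"angular":[0,0,0],"gripper":0}]'

```text
t: 20.55
tool_pos: [0.5631, -0.2419, 0.0958]
tool_rot: [-2.953, -1.07, 0.002]
contact_force: [0.3, -0.5, -3.9]
opening: 0.0091
grip_force: 50.0
```

```bash
python3 c.py
```

```text
t 20.55 tcp [ 0.5631 -0.2419  0.0958] yaw_y -50.17 z [-0.001  0.001 -1.   ] F [ 0.3 -0.5 -3.9] T [ 0.21  0.16 -0.  ] open 0.0091 grip 50.0 q6 0.35
[ -0.4 -32. ] F grey [ 0.5 -0.1]
```

It has dropped over the divider; I'll seat it.

step_arm --targets '[{"travel":[-0.0005,-0.0004,-0.003],"angular":[0,0,0],"gripper":0},{"travel":[-0.0005,-0.0004,-0.006],"angular":[0,0,0],"gripper":0},{"travel":[-0.0005,-0.0004,-0.008],"angular":[0,0,0],"gripper":0},{"travel":[-0.0005,-0.0004,-0.01],"angular":[0,0,0],"gripper":0},{"travel":[-0.0005,-0.0004,-0.01],"angular":[0,0,0],"gripper":0},{"travel":[-0.0005,-0.0004,-0.01],"angular":[0,0,0],"gripper":0}]'

```text
t: 21.15
tool_pos: [0.5636, -0.2424, 0.0913]
tool_rot: [2.953, 1.07, 0.0]
contact_force: [-3.3, 1.7, 2.5]
opening: 0.0086
grip_force: 51.0
```

```bash
python3 c.py
```

```text
t 21.15 tcp [ 0.5636 -0.2424  0.0913] yaw_y -50.15 z [ 0. -0. -1.] F [-3.3  1.7  2.5] T [ 0.45  0.67 -0.04] open 0.0086 grip 51.0 q6 0.35
[  0.2 -31.9] F grey [-3.4 -1.4]
```

Seated at exactly the expected height (0.0913). Now I'll release, lift clear and move away.

step_arm --targets '[{"travel":[0,0,0.001],"angular":[0,0,0],"gripper":0},{"travel":[0,0,0.001],"angular":[0,0,0],"gripper":0.2},{"travel":[0,0,0.001],"angular":[0,0,0],"gripper":0.4},{"travel":[0,0,0.001],"angular":[0,0,0],"gripper":0.5},{"travel":[0,0,0.001],"angular":[0,0,0],"gripper":0.5},{"travel":[0,0,0.02],"angular":[0,0,0],"gripper":0.5},{"travel":[0,0,0.06],"angular":[0,0,0],"gripper":0.5},{"travel":[0,0,0.12],"angular":[0,0,0],"gripper":0.5},{"travel":[0,0,0.18],"angular":[0,0,0],"gripper":0.5}]'

```text
t: 22.05
tool_pos: [0.5632, -0.2422, 0.2]
tool_rot: [-2.953, -1.07, 0.0]
contact_force: [0.1, -0.0, 0.0]
opening: 0.0428
grip_force: 0.0
```

step_arm --targets '[{"travel":[-0.05,0.07,0.03],"angular":[0,0,0],"gripper":0.5},{"travel":[-0.1,0.14,0.03],"angular":[0,0,0],"gripper":0.5},{"travel":[-0.15,0.21,0.03],"angular":[0,0,0],"gripper":0.5},{"travel":[-0.2,0.28,0.03],"angular":[0,0,0],"gripper":0.5},{"travel":[-0.25,0.35,0.03],"angular":[0,0,0],"gripper":0.5},{"travel":[-0.28,0.42,0.03],"angular":[0,0,0],"gripper":0.5},{"travel":[-0.28,0.5,0.03],"angular":[0,0,0],"gripper":0.5},{"travel":[-0.28,0.6,0.03],"angular":[0,0,0],"gripper":0.5},{"travel":[-0.28,0.68,0.03],"angular":[0,0,0],"gripper":0.5},{"travel":[-0.28,0.68,0.03],"angular":[0,0,0],"gripper":0.5}]'

```text
t: 23.05
tool_pos: [0.3948, 0.1696, 0.2178]
tool_rot: [-2.949, -1.079, -0.004]
contact_force: [1.6, -0.9, -0.2]
opening: 0.0426
grip_force: 0.0
```

Run:
```python
from m import *
tool(); d=grab("side","d9"); hsv=cv2.cvtColor(d["img"],cv2.COLOR_RGB2HSV)
B={}
for n,lo,hi in(("blue",(100,120,40),(125,255,255)),("cream",(18,50,60),(35,255,255))):
    m=cv2.inRange(hsv,lo,hi); cs,_=cv2.findContours(m,0,2); c=max(cs,key=cv2.contourArea)
    print(n,cv2.contourArea(c),cv2.approxPolyDP(cv2.convexHull(c),2,True)[:,0].tolist())
# predicted corner pixels in side view: (+x+y,+x-y,-x-y,-x+y) rims, from release poses
for n,x,y,z in(("blue",5.7,33.5,.081),("cream",5.7,1.6,.114)):
    print(n,"pred rim",[np.round(proj(d,[*(cg+G@(np.array([a+x-3,b+y])/1000)),z])).tolist() for a,b in((48,80),(48,-80),(-48,-80),(-48,80))])
a=load("d0")["img"].astype(int); df=np.abs(a-d["img"].astype(int)).max(2)
for n,(u,v,w,h) in {"mug":(218,147,42,30),"glass+timer":(250,130,45,22),"jar":(292,98,22,40),"greyfootfront":(265,195,30,12)}.items(): print(n,(df[v:v+h,u:u+w]>45).mean().round(3))
```

```text
t 23.05 tcp [0.3948 0.1696 0.2178] yaw_y -49.81 z [ 0.002  0.002 -1.   ] F [ 1.6 -0.9 -0.2] T [-0.01 -0.05  0.06] open 0.0426 grip 0.0 q6 1.1
blue 844.0 [[248, 170], [255, 166], [320, 170], [319, 178], [268, 198], [262, 195], [250, 179]]
cream 2028.5 [[330, 153], [330, 164], [275, 183], [261, 167], [258, 155], [312, 137]]
blue pred rim [[247.0, 168.0], [301.0, 150.0], [320.0, 169.0], [264.0, 190.0]]
cream pred rim [[257.0, 154.0], [311.0, 136.0], [331.0, 154.0], [275.0, 175.0]]
mug 0.11
glass+timer 0.161
jar 0.007
greyfootfront 0.078
```

Run:
```python
from m import *
a,d=load("d0")["img"],load("d9")["img"]
for n,(u,v,w,h) in {"mug":(216,145,36,24),"glass":(248,129,24,20),"timer":(272,134,22,16),"greyR":(322,168,16,14),"greybottom":(272,200,16,12)}.items():
    r=cv2.matchTemplate(d[v-6:v+h+6,u-6:u+w+6],a[v:v+h,u:u+w],cv2.TM_CCOEFF_NORMED); _,m,_,l=cv2.minMaxLoc(r); print(n,round(m,2),l[0]-6,l[1]-6)
```

```text
mug 1.0 0 0
glass 0.99 0 0
timer 0.62 0 0
greyR 0.89 0 0
greybottom 0.78 0 0
```

Nothing else moved: the mug, glass and timer, and the grey tray's corners, all match their starting positions. Handing in.

```bash
python3 -c "
from station import ctrl
print(ctrl.finish_job())"
```

```text
the job is handed in; nothing more can be done
None
```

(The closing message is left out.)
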